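# Draw the measuring gauge out of its transit case

## Robot

A 6-joint arm with a two-finger parallel gripper is mounted at the origin on the work surface. World frame = base frame: x ahead of the robot, y to its left, z up, the work surface at z = 0. Lengths are in m, angles in rad, forces in N, time in s.
With the tool pointing down it reaches from about 0.3 to 0.775 m from the base axis. Payload 14.6 kg.
Tool frame: the origin (TCP) lies on the mounting face of the last link; the fingertips stand 199 mm ahead of it and the grasp point (between the pads) lies 180 mm ahead of it; z points along the fingers, y is the line along which they close (so a half turn about z gives the same grasp; the last joint's range is limited). The gripper opens to 94 mm and grips with 3 to 60 N. Pads are 16 mm wide; open, the fingers measure 119 mm over their backs; the gripper's body (75 mm by 177 mm) begins 78 mm behind the grasp point.
Start: joints at [1.06, 0.3, 1.521, -0, 1.321, -0.067], TCP at [0.236, 0.497, 0.405] pointing down, gripper open.
Joint ranges: [-3.03, 3.03], [-0.79, 2.21], [0.23, 2.52], [-1.04, 4.18], [0, 3.07], [-2.55, 2.55]. Speed limits (rad/s): [2.22, 2.22, 2.57, 3.14, 3.14, 3.14].

## Interface

Orientations are given as a rotation vector (axis times angle).
In Python, from cell import telemetry, camera, r gives the robot as it stands.
- The arm moves only by the tool servo_tool, never from a script. Its arguments are lists of equal length, an entry for each row: "xyz": the shift along the world's x, y, z each as a share of 200 mm, from -1 to 1, a list of three; "angular": the turn, a rotation vector about the world's x, y, z each as a share of 2 pi rad, from -1 to 1, a list of three; "claw": the gripper command: -1 is shut, 1 is fully open, values between are in proportion. In form: {"xyz": [[dx, dy, dz], ...], "angular": [[wx, wy, wz], ...], "claw": [claw, ...]}. A call has 1 to 20 rows; each row is the pose to reach, as a shift and turn from the pose commanded when the call began, turning the shorter way round; what a row does not reach only later rows make up. A row lasts 1/10 s, in which the tool goes at most 50 mm and 8.59 degrees, less where a joint would pass 70% of its speed; a pose out of reach is approached as far as the arm can. A call with a number of a shift or a turn outside -1 to 1 is refused whole. A call with a gripper value outside its range is refused whole. The fingers move at their own pace and stop on an object; "squeeze" is the grip in N (left out, the last holds). Time passes only in rows, so rows that repeat a pose let the fingers close. It gives the time, the measured TCP pose, the force, the opening and the grip force at its end, in the units of the state.
- telemetry.get_state(): the state, without advancing time (a new reading comes with each control period).
- camera(name): name is "side" or "top" or "wrist"; returns a dict with "color" (384x512x3 uint8, blue, green, red), "z_map" (384x512 float32, m along the optical axis (not along the pixel's ray), 0 where there is no reading), "vfov" (degrees; the focal length in pixels is half the picture's height over the tangent of half this angle, whatever the lens; pixels are square), "cx", "cy" (the principal point, pixels), "cam_to_world" (4x4, takes a point from camera to world coordinates); the wrist camera has in their place "T_tool_cam" (4x4, takes a point from camera to tool coordinates, whose origin is the TCP and whose axes are the flange's). Camera axes: x right, y down, z forward; pixel columns grow to the right and rows downward; lengths in m; the calibration is good to about 2 mm. A picture is of the moment at which its call begins: read the wrist's pose just before it.
- r.sign_off(): hands the job in; it is judged then, once.
The state is a dict: "time": time; "q": joint angles; "dq": joint speeds; "tau": joint torques, N m; "tool_pos": TCP position; "orientation": TCP orientation; "wrist_force": force on the tool from outside, world axes, zero at the start; "torque": the same for the moment, N m; "width": opening from 0.0 (shut) to 1.0 (fully open); "gripper_force": force on a finger pad.
Only numpy, scipy, OpenCV 4.12 (cv2) and the standard library are available. Lean on these libraries where they do the work, as an engineer would, in place of code of your own. Each camera call takes 0.05 s, during which the arm holds its last target. There are 200 camera calls.

## Task

The green measuring gauge lies in the beech transit case, kept in by a steel keeper bar under the black screw cap. Twist the cap anticlockwise (seen from above) to its stop so that the bar swings off the opening, then take the gauge, tilt its free end up and draw it out slantwise through the opening, which is shorter than the gauge. Finish while still holding it steady in the air, the whole gauge higher than the top of the cap and clear of the case, with the cap left unscrewed and the other things on the bench left where they are.

Things in the scene. Friction and masses are not known exactly. Their poses are not given: they have to be found in the camera images.
- case: (All sizes here in mm.) Fixed beech box, 232 long (own x) x 122 wide (own y) x 66 high. Origin: centre of its underside; z up. Inside it is 220 x 110, walls 6 thick and 66 high all round, inner floor 6 above the bench. A grey deck 5 thick (underside 61 high, top 66) roofs the inside from the -x end wall to x = -15; the rest, from x = -15 to x = +110, is the opening, 125 long x 110 wide, open upward.
- cap (a joint): Angle of the screw cap (rad) about the vertical: 0 = keeper bar points along the case's +x, lengthwise over the middle of the opening; grows anticlockwise seen from above; stop at 1.4, where the bar points nearly along the case's +y, off the opening. It starts at 0 to 0.25 and stays where it is left; turning it takes about 0.05 N m.
- cap_grip (a point): Point on the vertical axis of the round black cap (36 in diameter, 36 tall), 98 above the bench, 12 below the cap's top; cap top 110 above the bench. The axis stands on the deck at case x = -70, y = 0. Under the cap, from 68 to 74 above the bench, lies the steel keeper bar, 14 wide, reaching 100 from the axis over the opening (and 12 behind it). Its x axis turns with the cap and points along the bar.
- gauge_center (a point): Centre of the loose green plastic gauge, a straight bar 200 long (own x) x 24 wide (own y) x 12 thick (own z), about 60 g. It lies flat on the case's inner floor, roughly along the case's length (within 0.08 rad) and near its middle; its +x half is seen in the opening, its -x end is hidden under the deck.
- gauge_end_a (a point): Centre of the gauge's -x end face (the hidden end under the deck), 100 from the gauge's centre.
- gauge_end_b (a point): Centre of the gauge's +x end face (the free end, in the opening), 100 from the gauge's centre.
- stand: Bystander: fixed slotted beech stand, 110 x 90 x 30, origin at its underside. Holds the slabs.
- slab0: Bystander: loose upright clear coin slab in the stand, 8 x 62 x 86 high; its top is 94 above the bench. Origin at its underside.
- slab1: Bystander: a second slab like it.
- slab2: Bystander: a third slab like it.
- medal: Bystander: loose bronze medal lying flat, 60 diameter x 6. Origin at its underside.
- groat: Bystander: loose silver coin lying flat, 25 diameter x 4. Origin at its underside.
- flashlight: Bystander: loose chrome flashlight lying down, 135 long, 34 high. Origin at its underside.
- loupe: Bystander: loose black stand magnifier, 42 diameter x 42 high. Origin at its underside.
Things that resemble listed ones, but are neither listed nor needed, are in the scene too. Of the things shaped like the part that bears gauge_center, the green one is meant.

How it is judged:
By the outcome, as a careful person would: the job done as asked, in the order asked, and still so for the second after the job is handed in, while the arm keeps its last pose, push and grip.
It also fails if it takes over 51 s, if anything falls off the work surface, if the arm or the gripper's body presses on something with over 40 N, if the wrist force passes 120 N, or if a joint passes its speed limit or range.

## Working session

There is one attempt and no reset: what is moved stays moved. The work goes in short steps, Python scripts to look and compute and a tool call to move; the robot and the scene stay as the last step left them, time stands still between calls to the robot, and variables do not carry over. Pictures are saved under pics/ and viewed, at most 10 in all, crops included, and the job is handed in when it is done.

Besides the shell and the picture viewer there is one more tool, called after "Request:" by a JSON object that holds its "name" and its "arguments". servo_tool: Moves the arm, as the interface text tells. Its arguments: {"type":"object","properties":{"xyz":{"type":"array"},"angular":{"type":"array"},"claw":{"type":"array"},"squeeze":{"type":"number"}},"required":["xyz","angular","claw"]}

```bash
ls; mkdir -p pics; cat > h.py <<'E'
import numpy as np,cv2
from cell import telemetry,camera,r
from scipy.spatial.transform import Rotation as R
def shot(n):
    s=telemetry.get_state(); c=camera(n)
    if n=="wrist":
        T=np.eye(4);T[:3,:3]=R.from_rotvec(s["orientation"]).as_matrix();T[:3,3]=s["tool_pos"]
        c["M"]=T@c["T_tool_cam"]
    else: c["M"]=c["cam_to_world"]
    c["M"]=np.array(c["M"]);c["f"]=192/np.tan(np.radians(c["vfov"])/2)
    return c
def cloud(c):
    z=c["z_map"];v,u=np.mgrid[:384,:512]
    P=np.stack([(u-c["cx"])/c["f"]*z,(v-c["cy"])/c["f"]*z,z],-1)
    P=P@c["M"][:3,:3].T+c["M"][:3,3];P[z==0]=np.nan
    return P
def onplane(c,u,v,h):
    d=c["M"][:3,:3]@np.array([(u-c["cx"])/c["f"],(v-c["cy"])/c["f"],1]);o=c["M"][:3,3]
    return o+d*(h-o[2])/d[2]
E
python3 - <<'E'
from h import *
import pickle
cs={n:shot(n) for n in("top","side")}
pickle.dump(cs,open("c0.pkl","wb"))
for n,c in cs.items():
    print(n,c["f"],c["cx"],c["cy"],c["M"].round(3).tolist()); cv2.imwrite(f"pics/{n}0.png",c["color"])
s=telemetry.get_state();print(s)
E
```

```text
pics
top 361.5616584594098 258.5652187372779 194.22744987743863 [[0.022, -0.983, 0.182, 0.313], [-1.0, -0.024, -0.011, -0.042], [0.016, -0.182, -0.983, 1.068], [0.0, 0.0, 0.0, 1.0]]
side 370.2850564460598 249.68821529212823 195.4088592235801 [[0.802, -0.459, 0.382, -0.017], [-0.597, -0.611, 0.52, -0.729], [-0.006, -0.645, -0.764, 1.104], [0.0, 0.0, 0.0, 1.0]]
{'time': 0.1, 'q': array([ 1.06041584e+00,  3.00401491e-01,  1.52154790e+00, -1.48460017e-05,
        1.32069569e+00, -6.65719906e-02]), 'dq': array([-0.00043315, -0.00144318, -0.00174593,  0.00053273, -0.0005809 ,
       -0.00078973]), 'tau': array([ 1.59148494e-03, -5.32645476e+01, -3.53285336e+01,  7.08999485e-02,
        2.35045189e-02, -7.28314944e-05]), 'tool_pos': array([0.23613131, 0.49668945, 0.40413844]), 'orientation': array([-6.91356920e-01, -3.06428343e+00,  1.59112437e-03]), 'wrist_force': array([ 0.34495237,  0.30307755, -0.10315016]), 'torque': array([ 0.02250359,  0.00579192, -0.01045539]), 'gripper_force': 0.0, 'width': 0.9989430102190768}
```

View pics/top0.png

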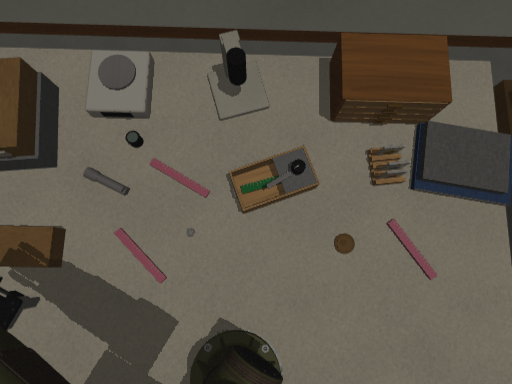

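View pics/side0.png

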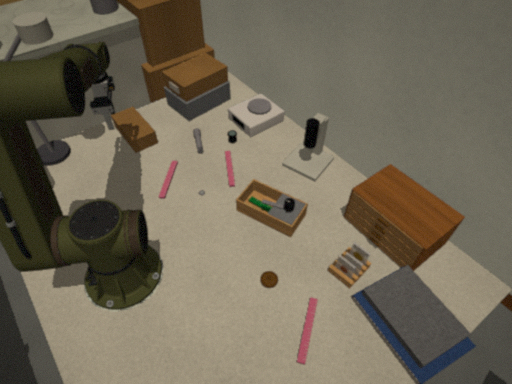

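The top view shows the case at about (273,179), with the deck and black cap at (298,167). The green gauge is near (258,185) and the bar points down-left over it. The stand is around (387,165) and the phone stand around (237,75).

```bash
cat > m.py <<'E'
from h import *
def pca(Q):
    c,(w,h),a=cv2.minAreaRect((Q*1000).astype(np.float32)); b=cv2.boxPoints((c,(w,h),a))
    e=max([b[1]-b[0],b[2]-b[1]],key=np.linalg.norm); t=np.degrees(np.arctan2(e[1],e[0]))
    return np.round(c,1),np.round(sorted((w,h)),1),round(t%180,2)
def measure(c,ctr,rad=.16):
    P=cloud(c);h=cv2.cvtColor(c["color"],cv2.COLOR_BGR2HSV)
    near=np.hypot(P[...,0]-ctr[0],P[...,1]-ctr[1])<rad
    z=P[...,2];H,S,V=[h[...,i] for i in range(3)]
    rim=near&(z>.055)&(z<.08); print("rim",pca(P[rim][:,:2]),np.nanmedian(z[rim]))
    cap=near&(z>.1)&(z<.12); print("cap",cap.sum(),pca(P[cap][:,:2]),np.nanmedian(z[cap]))
    g=near&(H>45)&(H<85)&(S>100)&(V>30); print("green",g.sum(),pca(P[g][:,:2]),np.nanmedian(z[g]))
    return P,h
if __name__=="__main__":
    import pickle
    cs=pickle.load(open("c0.pkl","rb"))
    p=onplane(cs["top"],273,179,.06);print(p)
    for n in cs: print(n); measure(cs[n],p)
    P=cloud(cs["top"]);P2=cloud(cs["side"])
    print("bar pts",P[178:184,278:288,2].round(3).tolist())
    for u,v in((387,165),(237,65),(120,85),(390,70)): print(u,v,P[v,u])
E
python3 m.py
```

```text
[ 0.54515183 -0.09420967  0.06      ]
top
rim (array([549. , -95.7]), array([123.4, 232.2]), np.float32(110.92)) 0.06516047314830642
cap 145 (array([ 573.8, -161.1]), array([35. , 37.5]), np.float32(135.64)) 0.1087224057080326
green 207 (array([538.1, -58.5]), array([ 23.7, 116.6]), np.float32(107.97)) 0.017276971305820066
side
rim (array([547.1, -92.7]), array([127.2, 233.3]), np.float32(111.08)) 0.06579330182645138
cap 86 (array([ 570.7, -158.5]), array([34.4, 36.4]), np.float32(83.06)) 0.109065441548299
green 113 (array([532.8, -46. ]), array([26.7, 88.7]), np.float32(107.07)) 0.018374691940266752
bar pts [[0.076, 0.072, 0.074, 0.074, 0.073, 0.072, 0.075, 0.074, 0.067, 0.063], [0.073, 0.07, 0.073, 0.071, 0.073, 0.072, 0.071, nan, 0.064, 0.063], [0.073, 0.075, 0.073, 0.071, 0.072, 0.068, 0.063, 0.063, 0.065, 0.064], [0.069, 0.075, 0.072, 0.071, 0.063, 0.065, 0.063, 0.066, 0.068, 0.067], [0.068, 0.073, 0.016, 0.065, 0.066, 0.065, 0.061, 0.064, 0.065, 0.065], [0.018, 0.016, 0.014, 0.008, 0.069, 0.065, 0.067, 0.064, 0.063, 0.067]]
387 165 [ 0.58880351 -0.41536674  0.08204196]
237 65 [0.80484429 0.01025919 0.21860831]
120 85 [0.81618298 0.36257741 0.06975356]
390 70 [ 0.83677007 -0.4058798   0.15986527]
```

Request:
{"name": "servo_tool", "arguments": {"xyz": [[0.1, -0.2, 0], [0.21, -0.41, 0], [0.315, -0.615, 0], [0.42, -0.82, 0], [0.42, -0.82, 0]], "angular": [[0, 0, -0.02], [0, 0, -0.04], [0, 0, -0.06], [0, 0, -0.08], [0, 0, -0.08]], "claw": [1, 1, 1, 1, 1]}}

```text
time: 0.6
tool_pos: [0.3217, 0.3295, 0.4047]
orientation: [1.443, 2.79, -0.001]
wrist_force: [-0.6, 0.9, -0.2]
width: 1.001
gripper_force: 0.0
```

Request:
{"name": "servo_tool", "arguments": {"xyz": [[0.1, -0.2, 0], [0.21, -0.41, 0], [0.315, -0.615, 0], [0.42, -0.82, 0], [0.42, -0.82, 0]], "angular": [[0, 0, -0.02], [0, 0, -0.04], [0, 0, -0.06], [0, 0, -0.08], [0, 0, -0.08]], "claw": [1, 1, 1, 1, 1]}}

```text
time: 1.1
tool_pos: [0.4057, 0.1657, 0.4045]
orientation: [2.091, 2.344, -0.001]
wrist_force: [0.6, 0.7, 0.1]
width: 1.004
gripper_force: 0.0
```

Request:
{"name": "servo_tool", "arguments": {"xyz": [[0.1, -0.2, 0], [0.21, -0.41, 0], [0.315, -0.615, 0], [0.42, -0.82, 0], [0.42, -0.82, 0]], "angular": [[0, 0, -0.02], [0, 0, -0.04], [0, 0, -0.06], [0, 0, -0.08], [0, 0, -0.08]], "claw": [1, 1, 1, 1, 1]}}

```text
time: 1.6
tool_pos: [0.4897, 0.0021, 0.4041]
orientation: [-2.607, -1.753, 0.001]
wrist_force: [-0.1, 0.3, 0.2]
width: 0.999
gripper_force: 0.0
```

Request:
{"name": "servo_tool", "arguments": {"xyz": [[0.1, -0.1, 0], [0.21, -0.2, 0], [0.315, -0.3, 0], [0.3, -0.3, 0], [0.3, -0.3, 0]], "angular": [[0, 0, -0.02], [0, 0, -0.04], [0, 0, -0.06], [0, 0, -0.08], [0, 0, -0.08]], "claw": [1, 1, 1, 1, 1]}}

```text
time: 2.1
tool_pos: [0.5484, -0.0542, 0.404]
orientation: [-2.957, -1.059, 0.001]
wrist_force: [0.3, 0.3, 0.2]
width: 1.0
gripper_force: 0.0
```

```bash
python3 - <<'E'
from h import *
from m import measure
s=telemetry.get_state();print(s["time"],s["tool_pos"],s["q"].round(2));m=R.from_rotvec(s["orientation"]).as_matrix();print(m.round(3))
c=shot("wrist");print(c["M"].round(3),c["f"]);cv2.imwrite("pics/w1.png",c["color"])
P,h=measure(c,[.548,-.094])
np.save("P1.npy",P)
E
```

```text
2.1 [ 0.5484147  -0.05423322  0.40404223] [-0.17  0.3   1.52  0.    1.32  0.72]
[[ 0.773  0.635 -0.001]
 [ 0.635 -0.773  0.   ]
 [-0.001 -0.001 -1.   ]]
[[ 0.635 -0.741 -0.219  0.613]
 [-0.773 -0.609 -0.179 -0.002]
 [-0.001  0.283 -0.959  0.384]
 [ 0.     0.     0.     1.   ]] 315.7485580708434
rim (array([550.2, -94. ]), array([122.6, 232.6]), np.float32(111.16)) 0.06631378092418067
cap 514 (array([ 585.2, -157.8]), array([18.6, 36.2]), np.float32(91.54)) 0.11004969894695174
green 1835 (array([541.3, -59.2]), array([ 23. , 122.8]), np.float32(107.37)) 0.018220374307089282
```

View pics/w1.png

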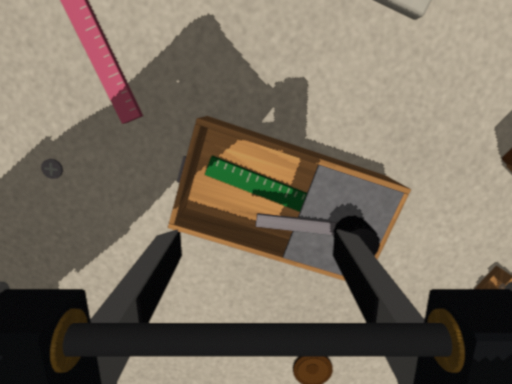

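Case, gauge and cap are all visible: the bar tip is at (258,220), the cap at about (355,230) and green gauge end b at (210,165). The two measurements agree, so I'm going to the cap next.

Request:
{"name": "servo_tool", "arguments": {"xyz": [[0.06, -0.26, 0], [0.12, -0.53, 0], [0.12, -0.53, 0], [0.12, -0.53, -0.2], [0.12, -0.53, -0.4], [0.12, -0.53, -0.55], [0.12, -0.53, -0.62], [0.12, -0.53, -0.62]], "angular": [[0, 0, 0], [0, 0, 0], [0, 0, 0], [0, 0, 0], [0, 0, 0], [0, 0, 0], [0, 0, 0], [0, 0, 0]], "claw": [1, 1, 1, 1, 1, 1, 1, 1]}}

```text
time: 2.95
tool_pos: [0.5721, -0.1603, 0.2795]
orientation: [-2.955, -1.063, 0.003]
wrist_force: [0.7, -0.2, 1.1]
width: 0.999
gripper_force: 0.0
```

Request:
{"name": "servo_tool", "arguments": {"xyz": [[0, 0, 0], [0, 0, 0], [0, 0, 0], [0, 0, 0], [0, 0, 0], [0, 0, 0], [0, 0, 0], [0, 0, 0], [0, 0, 0], [0, 0, 0]], "angular": [[0, 0, 0], [0, 0, 0], [0, 0, 0], [0, 0, 0], [0, 0, 0], [0, 0, 0], [0, 0, 0], [0, 0, 0], [0, 0, 0], [0, 0, 0]], "claw": [-1, -1, -1, -1, -1, -1, -1, -1, -1, -1], "squeeze": 15}}

```text
time: 3.95
tool_pos: [0.5721, -0.1613, 0.2807]
orientation: [-2.958, -1.058, -0.0]
wrist_force: [-0.2, -0.3, 0.4]
width: 0.381
gripper_force: 15.0
```

Request:
{"name": "servo_tool", "arguments": {"xyz": [[0, 0, 0], [0, 0, 0], [0, 0, 0], [0, 0, 0], [0, 0, 0], [0, 0, 0], [0, 0, 0], [0, 0, 0], [0, 0, 0], [0, 0, 0], [0, 0, 0], [0, 0, 0], [0, 0, 0], [0, 0, 0], [0, 0, 0], [0, 0, 0], [0, 0, 0]], "angular": [[0, 0, 0.01], [0, 0, 0.02], [0, 0, 0.03], [0, 0, 0.04], [0, 0, 0.05], [0, 0, 0.06], [0, 0, 0.07], [0, 0, 0.08], [0, 0, 0.09], [0, 0, 0.1], [0, 0, 0.11], [0, 0, 0.12], [0, 0, 0.13], [0, 0, 0.14], [0, 0, 0.15], [0, 0, 0.16], [0, 0, 0.16]], "claw": [-1, -1, -1, -1, -1, -1, -1, -1, -1, -1, -1, -1, -1, -1, -1, -1, -1]}}

```text
time: 5.65
tool_pos: [0.5735, -0.1616, 0.2808]
orientation: [2.075, 2.349, 0.006]
wrist_force: [26.0, -3.6, -13.3]
width: 0.382
gripper_force: 15.0
```

```bash
python3 - <<'E'
from h import *
s=telemetry.get_state();print(s["torque"],s["wrist_force"])
c=shot("top");cv2.imwrite("pics/t2.png",cv2.resize(c["color"][120:240,200:360],None,fx=4,fy=4))
E
```

```text
[-0.96560918 -4.30317516 -0.13216007] [ 25.96460684  -3.62869804 -13.28530393]
```

View pics/t2.png

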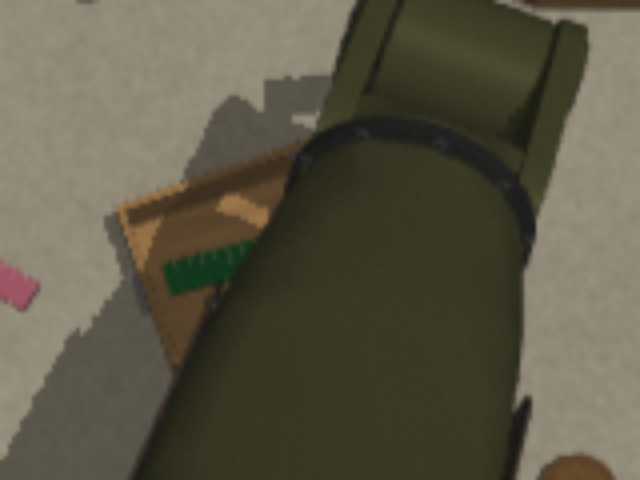

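The arm hides the cap here. There is a 26 N sideways load from a small centring error, so I'll shift about 2 mm in x while turning on.

Request:
{"name": "servo_tool", "arguments": {"xyz": [[0.005, 0, 0], [0.01, 0, 0], [0.01, 0, 0]], "angular": [[0, 0, 0], [0, 0, 0], [0, 0, 0.005]], "claw": [-1, -1, -1]}}

```text
time: 6.0
tool_pos: [0.5747, -0.1616, 0.2807]
orientation: [2.043, 2.383, 0.001]
wrist_force: [10.9, -4.0, -5.5]
width: 0.381
gripper_force: 15.0
```

Request:
{"name": "servo_tool", "arguments": {"xyz": [[0, 0, 0], [0, 0, 0], [0, 0, 0], [0, 0, 0], [0, 0, 0]], "angular": [[0, 0, 0.005], [0, 0, 0.01], [0, 0, 0.015], [0, 0, 0.02], [0, 0, 0.02]], "claw": [-1, -1, -1, -1, -1]}}

```text
time: 6.5
tool_pos: [0.5749, -0.1616, 0.2808]
orientation: [1.888, 2.506, 0.002]
wrist_force: [12.9, -3.8, -6.8]
width: 0.378
gripper_force: 15.0
```

```bash
python3 - <<'E'
from h import *
s=telemetry.get_state();print(s["torque"],s["wrist_force"],s["tool_pos"])
E
```

```text
[-0.84213906 -2.13675427  0.01546549] [12.91155853 -3.84169529 -6.84194996] [ 0.57486214 -0.16157919  0.28075222]
```

Request:
{"name": "servo_tool", "arguments": {"xyz": [[0.005, 0, 0], [0.005, 0, 0], [0.005, 0, 0], [0.005, 0, 0]], "angular": [[0, 0, 0.005], [0, 0, 0.01], [0, 0, 0.015], [0, 0, 0.015]], "claw": [-1, -1, -1, -1]}}

```text
time: 6.9
tool_pos: [0.5755, -0.1615, 0.2807]
orientation: [1.769, 2.594, 0.001]
wrist_force: [7.2, -1.5, -4.2]
width: 0.383
gripper_force: 15.0
```

```bash
python3 - <<'E'
from h import *
s=telemetry.get_state();print(s["torque"],s["wrist_force"],s["tool_pos"])
E
```

```text
[-0.43456943 -1.12427445 -0.28304483] [ 7.17416843 -1.51705758 -4.18291101] [ 0.57552766 -0.16146554  0.28074361]
```

Request:
{"name": "servo_tool", "arguments": {"xyz": [[0, 0, 0], [0, 0, 0], [0, 0, 0], [0, 0, 0], [0, 0, 0]], "angular": [[0, 0, 0.005], [0, 0, 0.01], [0, 0, 0.015], [0, 0, 0.025], [0, 0, 0.025]], "claw": [-1, -1, -1, -1, -1]}}

```text
time: 7.4
tool_pos: [0.5757, -0.1613, 0.2808]
orientation: [1.558, 2.725, 0.002]
wrist_force: [10.1, -0.4, -4.0]
width: 0.38
gripper_force: 15.0
```

```bash
python3 - <<'E'
from h import *
s=telemetry.get_state();print(s["torque"],s["wrist_force"],s["tool_pos"])
E
```

```text
[-0.25013174 -1.71916855 -0.26536505] [10.14596986 -0.38594041 -3.95059394] [ 0.57571935 -0.16132632  0.28075017]
```

Request:
{"name": "servo_tool", "arguments": {"xyz": [[0, 0, 0], [0, 0, 0], [0, 0, 0], [0, 0, 0], [0, 0, 0], [0, 0, 0.15], [0, 0, 0.35], [0, 0, 0.6], [-0.06, 0.2, 0.6], [-0.12, 0.4, 0.6], [-0.19, 0.565, 0.6], [-0.19, 0.565, 0.6], [-0.19, 0.565, 0.6]], "angular": [[0, 0, 0], [0, 0, 0], [0, 0, 0], [0, 0, 0], [0, 0, 0], [0, 0, 0], [0, 0, 0], [0, 0, 0], [0, 0, -0.01], [0, 0, -0.02], [0, 0, -0.036], [0, 0, -0.036], [0, 0, -0.036]], "claw": [0.6, 0.6, 0.6, 0.6, 0.6, 0.6, 0.6, 0.6, 0.6, 0.6, 0.3, 0.1, 0.1]}}

```text
time: 8.7
tool_pos: [0.5371, -0.0479, 0.401]
orientation: [1.857, 2.534, 0.0]
wrist_force: [1.0, -0.5, 0.1]
width: 0.582
gripper_force: 0.0
```

```bash
python3 - <<'E'
from h import *
from m import measure
s=telemetry.get_state();print(s["time"],s["tool_pos"],s["q"].round(2));m=R.from_rotvec(s["orientation"]).as_matrix();print(m.round(3))
c=shot("wrist");print(c["M"].round(3));cv2.imwrite("pics/w3.png",c["color"])
P,h=measure(c,[.548,-.094])
t=shot("top");print("top");measure(t,[.548,-.094]);t=shot("side");print("side");measure(t,[.548,-.094])
E
```

```text
8.7 [ 0.53709399 -0.04793296  0.40100469] [-0.16  0.28  1.56 -0.    1.31 -0.46]
[[-0.301  0.954  0.001]
 [ 0.954  0.301 -0.   ]
 [-0.     0.    -1.   ]]
[[ 0.954  0.289  0.085  0.513]
 [ 0.301 -0.915 -0.269  0.031]
 [ 0.     0.282 -0.959  0.381]
 [ 0.     0.     0.     1.   ]]
rim (array([550.1, -94.5]), array([122.4, 233. ]), np.float32(110.92)) 0.06624186652309239
cap 1003 (array([ 574.5, -156.2]), array([31.9, 37.1]), np.float32(18.3)) 0.11000599243925169
green 1900 (array([542.6, -63.3]), array([ 23. , 132.1]), np.float32(107.03)) 0.018250770806640032
top
rim (array([ 559.7, -180.3]), array([ 91. , 168.1]), np.float32(171.19)) 0.06545775095786732
cap 143 (array([ 574.1, -161.2]), array([35.4, 37.1]), np.float32(131.41)) 0.10877426093297049
green 0 (array([0., 0.]), array([0., 0.]), np.float32(0.0)) nan
side
rim (array([530.8, -98.3]), array([160.3, 233.2]), np.float32(111.09)) 0.06586600741282922
cap 88 (array([ 570.1, -158.6]), array([35.5, 36.3]), np.float32(174.89)) 0.10956525868521594
green 118 (array([531.4, -46.1]), array([23.3, 91.7]), np.float32(108.52)) 0.017838909571003647
  return np.nanmean(a, axis, out=out, keepdims=keepdims)
```

View pics/w3.png

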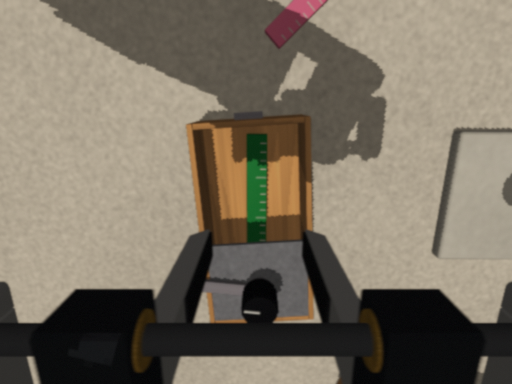

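The bar now points left, off the opening, from the cap at (260,290). The gauge runs from (257,135) to (257,240) with the tool centred on it, so I'm descending to grasp.

Request:
{"name": "servo_tool", "arguments": {"xyz": [[0, 0, -0.15], [0, 0, -0.35], [0, 0, -0.55], [0, 0, -0.7], [0, 0, -0.82], [0, 0, -0.9], [0, 0, -0.94], [0, 0, -0.96], [0, 0, -0.96]], "angular": [[0, 0, 0], [0, 0, 0], [0, 0, 0], [0, 0, 0], [0, 0, 0], [0, 0, 0], [0, 0, 0], [0, 0, 0], [0, 0, 0]], "claw": [-0.1, -0.1, -0.1, -0.1, -0.1, -0.1, -0.1, -0.1, -0.1]}}

```text
time: 9.75
tool_pos: [0.5373, -0.0486, 0.2087]
orientation: [1.86, 2.532, 0.0]
wrist_force: [1.2, -0.2, 0.7]
width: 0.452
gripper_force: 0.0
```

Request:
{"name": "servo_tool", "arguments": {"xyz": [[0, 0, 0], [0, 0, 0], [0, 0, 0], [0, 0, 0], [0, 0, 0], [0, 0, 0], [0, 0, 0]], "angular": [[0, 0, 0], [0, 0, 0], [0, 0, 0], [0, 0, 0], [0, 0, 0], [0, 0, 0], [0, 0, 0]], "claw": [-1, -1, -1, -1, -1, -1, -1], "squeeze": 35}}

```text
time: 10.45
tool_pos: [0.5373, -0.0483, 0.2093]
orientation: [1.859, 2.531, 0.001]
wrist_force: [-1.3, -0.1, 6.3]
width: 0.249
gripper_force: 35.0
```

Request:
{"name": "servo_tool", "arguments": {"xyz": [[0, 0, 0.015], [0.01, -0.033, 0.04], [0.021, -0.065, 0.065], [0.031, -0.1, 0.088], [0.042, -0.134, 0.11], [0.053, -0.169, 0.13], [0.0645, -0.205, 0.15], [0.076, -0.242, 0.168], [0.088, -0.279, 0.184], [0.1, -0.317, 0.198], [0.1116, -0.355, 0.212], [0.1116, -0.355, 0.212], [0.1116, -0.355, 0.212]], "angular": [[0, 0, 0], [0.0053, 0.0017, 0], [0.0106, 0.0033, 0], [0.0159, 0.005, 0], [0.0212, 0.0067, 0], [0.0265, 0.0083, 0], [0.0318, 0.01, 0], [0.0371, 0.0117, 0], [0.0424, 0.0133, 0], [0.0477, 0.015, 0], [0.053, 0.0167, 0], [0.053, 0.0167, 0], [0.053, 0.0167, 0]], "claw": [-1, -1, -1, -1, -1, -1, -1, -1, -1, -1, -1, -1, -1]}}

```text
time: 11.75
tool_pos: [0.5594, -0.1192, 0.2509]
orientation: [-1.685, -2.293, -0.296]
wrist_force: [1.0, 0.9, -0.4]
width: 0.251
gripper_force: 35.0
```

```bash
python3 - <<'E'
from h import *
s=telemetry.get_state();m=R.from_rotvec(s["orientation"]).as_matrix();print(m.round(3),s["tool_pos"],s["wrist_force"],s["torque"])
c=shot("side");P=cloud(c);h=cv2.cvtColor(c["color"],cv2.COLOR_BGR2HSV)
near=np.hypot(P[...,0]-.548,P[...,1]+.06)<.16
g=near&(h[...,0]>45)&(h[...,0]<85)&(h[...,1]>100)&(h[...,2]>30)
Q=P[g]; u=np.array([-.3,.954]); t=(Q[:,:2]-[.549,-.094])@u
print(g.sum(),np.percentile(t,[2,50,98]),np.polyfit(t,Q[:,2],1)); 
cv2.imwrite("pics/s4.png",cv2.resize(c["color"][140:260,200:340],None,fx=4,fy=4))
E
```

```text
[[-0.281  0.954 -0.103]
 [ 0.897  0.299  0.326]
 [ 0.341 -0.001 -0.94 ]] [ 0.55936455 -0.11917027  0.25085574] [ 0.99600612  0.91269379 -0.36409749] [-0.24261541 -0.04935486  0.01104953]
36 [-0.03390424  0.00144346  0.01320487] [-2.11453541  0.06535718]
```

View pics/s4.png

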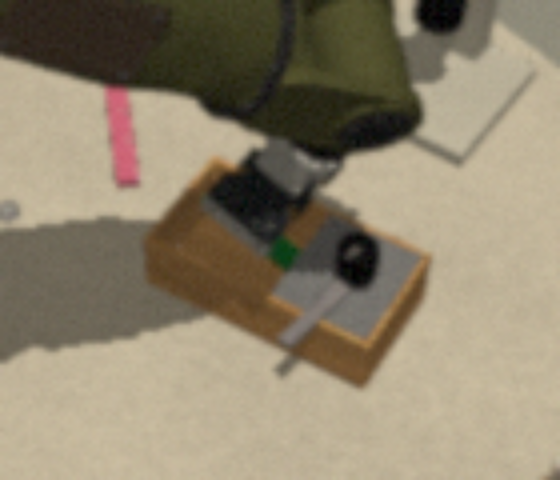

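The gripper is tilted and hides most of the gauge, with green showing only at (285,250). The bar is off the opening. I'll check the gauge's slope with the wrist depth camera.

```bash
cat > sl.py <<'E'
from h import *
c=shot("wrist");P=cloud(c);h=cv2.cvtColor(c["color"],cv2.COLOR_BGR2HSV)
g=(h[...,0]>45)&(h[...,0]<85)&(h[...,1]>100)&(h[...,2]>30)&(P[...,2]>.005)
Q=P[g]; ctr=np.array([.549,-.094]); u=np.array([-.3,.954]); t=(Q[:,:2]-ctr)@u
k=np.polyfit(t,Q[:,2],1);ok=abs(np.polyval(k,t)-Q[:,2])<.006;k=np.polyfit(t[ok],Q[ok,2],1)
p=np.percentile(t[ok],[1,99]);v=np.array([-.954,-.3])
print(g.sum(),"t",p,"z",np.polyval(k,p),"deg",np.degrees(np.arctan(k[0])),"lat",np.median((Q[:,:2]-ctr)@v))
E
python3 sl.py
```

```text
5839 t [-0.008903    0.08622914] z [0.05417815 0.0887795 ] deg 19.987283296914665 lat -0.002103925749111699
```

Slope is 20.0° and both edges are clear. Now I'll draw it out along its own axis.

Request:
{"name": "servo_tool", "arguments": {"xyz": [[-0.009, 0.029, 0.011], [-0.024, 0.078, 0.03], [-0.043, 0.136, 0.052], [-0.061, 0.194, 0.074], [-0.08, 0.252, 0.096], [-0.098, 0.31, 0.119], [-0.116, 0.369, 0.141], [-0.135, 0.427, 0.163], [-0.153, 0.485, 0.185], [-0.171, 0.543, 0.208], [-0.183, 0.582, 0.223], [-0.183, 0.582, 0.223]], "angular": [[0, 0, 0], [0, 0, 0], [0, 0, 0], [0, 0, 0], [0, 0, 0], [0, 0, 0], [0, 0, 0], [0, 0, 0], [0, 0, 0], [0, 0, 0], [0, 0, 0], [0, 0, 0]], "claw": [-1, -1, -1, -1, -1, -1, -1, -1, -1, -1, -1, -1]}}

```text
time: 13.05
tool_pos: [0.5227, -0.002, 0.2961]
orientation: [-1.683, -2.294, -0.297]
wrist_force: [-0.7, -0.0, -0.8]
width: 0.249
gripper_force: 35.0
```

```bash
python3 sl.py
```

```text
6649 t [0.06851502 0.20881125] z [0.08283332 0.13417235] deg 20.099242692163006 lat -0.002289617133423524
```

Request:
{"name": "servo_tool", "arguments": {"xyz": [[0, 0, 0.03], [0, 0, 0.1], [0, 0, 0.2], [0, 0, 0.3], [0, 0, 0.4], [0, 0, 0.5], [0, 0, 0.6], [0, 0, 0.7], [-0.02, 0.06, 0.7], [-0.05, 0.16, 0.7], [-0.08, 0.26, 0.7], [-0.11, 0.36, 0.7], [-0.14, 0.46, 0.7], [-0.17, 0.54, 0.7], [-0.18, 0.57, 0.7], [-0.18, 0.57, 0.7], [-0.18, 0.57, 0.7]], "angular": [[0, 0, 0], [0, 0, 0], [0, 0, 0], [0, 0, 0], [0, 0, 0], [0, 0, 0], [0, 0, 0], [0, 0, 0], [0, 0, 0], [0, 0, 0], [0, 0, 0], [0, 0, 0], [0, 0, 0], [0, 0, 0], [0, 0, 0], [0, 0, 0], [0, 0, 0]], "claw": [-1, -1, -1, -1, -1, -1, -1, -1, -1, -1, -1, -1, -1, -1, -1, -1, -1]}}

```text
time: 14.8
tool_pos: [0.4869, 0.1108, 0.4355]
orientation: [-1.684, -2.293, -0.296]
wrist_force: [-0.1, 0.3, -0.5]
width: 0.252
gripper_force: 35.0
```

```bash
python3 sl.py; python3 - <<'E'
from h import *
s=telemetry.get_state();print(s["time"],s["tool_pos"],s["dq"].round(3),s["width"])
c=shot("side");cv2.imwrite("pics/s5.png",c["color"])
E
```

```text
6627 t [0.18682779 0.3271111 ] z [0.22217433 0.27352016] deg 20.103394897203447 lat -0.0019990623640660362
14.85 [0.48702396 0.1106288  0.4354785 ] [-0.006  0.001 -0.003  0.001  0.001  0.002] 0.2506047709081646
```

View pics/s5.png

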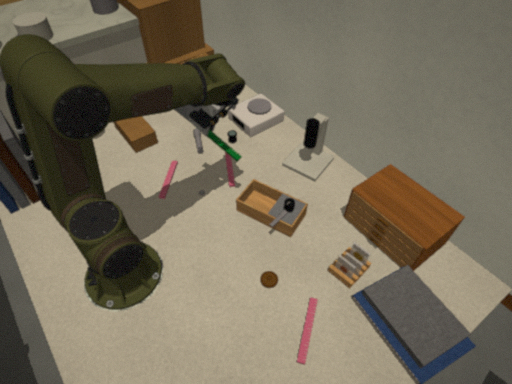

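The gauge is held in the air at (222,145), clear of the case. The bar runs from the cap at (289,205) to about (271,231). One quick check of the bar angle before I hand in.

```bash
python3 - <<'E'
from h import *
c=shot("top");P=cloud(c);z=P[...,2]
q=P[...,:2]-[.574,-.161];rr=np.hypot(q[...,0],q[...,1])
m=(z>.066)&(z<.08)&(rr>.058)&(rr<.1)
u=np.array([np.cos(np.radians(111)),np.sin(np.radians(111))]);v=np.array([-u[1],u[0]])
a=np.arctan2(q[m]@v,q[m]@u);a=a[(a>1)&(a<2)];print(a.size,np.median(a))
E
```

```text
89 1.3934176915334084
```

```bash
python3 -c "
from h import *
print(r.sign_off())"
```

```text
the job is handed in; nothing more can be done
None
```

The job is handed in: the cap is at its stop (bar measured at about 1.39 rad), and the gauge is held steady at a 20° tilt, clear of the case with its low end about 0.19 m up, after about 15 s.

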